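# Feel which end of the forming block is undercut, turn it if need be and slide it home

### The arm

A 6-joint arm with a two-finger parallel gripper is mounted at the origin on the work surface. World frame = base frame: x ahead of the robot, y to its left, z up, the work surface at z = 0. Lengths are in m, angles in rad, forces in N, time in s.
With the tool pointing down it reaches from about 0.2 to 0.875 m from the base axis. Payload 3.4 kg.
Tool frame: the origin (TCP) lies at the very end of the fingers, on their centre line; the grasp point (between the pads) lies 19 mm behind it; z points along the fingers, y is the line along which they close (so a half turn about z gives the same grasp; the last joint's range is limited). The gripper opens to 94 mm and grips with 3 to 60 N. Pads are 16 mm wide; open, the fingers measure 119 mm over their backs; the gripper's body (75 mm by 177 mm) begins 78 mm behind the grasp point.
Start: joints at [1.209, 0.276, 1.505, -0, 1.361, -0.121], TCP at [0.137, 0.558, 0.205] pointing down, gripper open.
Joint ranges: [-2.89, 2.89], [-0.75, 2.08], [0.22, 2.7], [-1.18, 4.32], [0.11, 2.71], [-2.7, 2.7]. Speed limits (rad/s): [2.57, 2.57, 3.14, 3.14, 3.14, 3.14].

### API

Orientations are given as a unit quaternion [w, x, y, z].
In Python, from cell import arm, planner, observe, cams gives the robot as it stands. Calls block until the motion is done:
- arm.move_pose(position, orientation): joint-space move of the TCP to a pose.
- arm.servo_line(position, frame=None, v=0.15): straight line of the TCP; frame=None keeps the orientation; v is the mean speed in m/s.
- arm.move_j(angles): joint-space move.
- arm.gripper_to(opening, effort=None): opening from 0.0 (shut) to 1.0 (fully open); effort is the grip in N (None keeps the last); returns when the fingers have stopped.
- arm.wait(seconds).
- planner.inverse_kinematics(position, orientation): joint angles nearest the present ones, or None.
- observe(): the state.
- cams.capture(name): name is "side" or "top" or "wrist"; returns the picture (384x512x3 uint8, blue, green, red); there is no depth.
- cams.calibration(name): a dict with "fx", "fy", "cx", "cy" (pixels), "extrinsics" (4x4, takes a point from camera to world coordinates); the wrist camera has in their place "mount" (4x4, takes a point from camera to tool coordinates, whose origin is the TCP and whose axes are the flange's). Camera axes: x right, y down, z forward; pixel columns grow to the right and rows downward; lengths in m; the calibration is good to about 2 mm. The wrist camera is an equidistant fisheye: a pixel r from the principal point sees the ray r / f radians off the axis. A picture is of the moment at which its call begins: read the wrist's pose just before it. calibration takes no time and is no camera call.
A pose or a line that the arm cannot do raises arm.Unreachable and nothing moves.
- arm.hand_in(): hands the job in; it is judged then, once.
The state is a dict: "time": time; "qpos": joint angles; "dq": joint speeds; "joint_efforts": joint torques, N m; "eef_pos": TCP position; "ee_rot": TCP orientation; "ft_force": force on the tool from outside, world axes, zero at the start; "ft_torque": the same for the moment, N m; "finger_gap": opening from 0.0 (shut) to 1.0 (fully open); "grasp_force": force on a finger pad.
Only numpy, scipy, OpenCV 4.12 (cv2) and the standard library are available. Lean on these libraries where they do the work, as an engineer would, in place of code of your own. Each camera call takes 0.05 s, during which the arm holds its last target. There are 200 camera calls.

### The job

Slide the grooved white forming block along the bench, in through the open mouth of the railed press bed, until it is fully home: flat on the bench with its foot up against the low steel tongue and its undercut end over the tongue. You cannot see which end is undercut, so find out by pressing down on the ends, and turn the block end for end if needed: it must not be run against the tongue or set on it the wrong way round. Leave the hammer, the jar and the ring mandrel where they are.

Things in the scene. Friction and masses are not known exactly. Their poses are not given: they have to be found in the camera images.
- block: White acetal forming block, loose, 0.30 kg, 160 mm long (x), 56 wide (y), 30 high (z, up); two cross grooves in its top (16 mm wide, 8 deep, 32 mm either side of the middle). Looks alike from both ends. Its upper part starts 7 mm above the bench and stands on a hidden foot 80 mm long, 24 to 28 wide, 7 high, 24 mm off-centre along x. Origin: middle of length and width, at bench height.
- end_plus (a point): Point on top of the block 10 mm in from its +x end face, on a flat land 40 mm long, 30 mm above the bench. The foot begins 16 mm in from one end face and 64 mm in from the other (the undercut end); which end is undercut varies and no pose tells it.
- end_minus (a point): The same at the block's -x end. Pressed here, the undercut end dips 4 to 6 mm, giving way at 1 to 4 N, and comes back up when released; the other end stays firm (gives under 1 mm) up to 10 N.
- bed: Fixed dark steel press bed; its x points from the open mouth inwards. Two rails 14 mm high, inner faces 60 mm apart, from x = -80 to +88 mm, splayed lead-ins out to x = -106 (about 100 mm wide there), cross bar at x = 88 to 102. No floor: the block slides on the bench. Origin: bench height, midway between the rails, where the block's origin lies when home (block's x along the rails, either sense).
- tongue: Low fixed steel tongue between the rails, 60 mm long, 24 wide, 4.5 high. Origin: bench height, middle of its near edge, 16 mm along +x from the bed's origin; it runs along the bed's +x. Right way round, the undercut end passes over it and the foot stops against it with the block home; wrong way round, the foot strikes it 48 mm short. Push low (under 20 mm) so the block does not tip.
- hammer: Hammer about 220 mm long lying on the bench, a bystander. Origin near its middle.
- jar: Amber glass jar with steel cap, 56 mm across, 75 mm high, a bystander. Origin: centre of its base.
- mandrel: Steel ring mandrel, a tapered bar 200 mm long and up to 24 mm thick lying on the bench, a bystander. Origin: centre of its thick end.
There are look-alikes about, which are no part of the job. There is more than one size of the block; the job needs the smallest. Of the things like the bed, leave any that is green; of the rest the larger one is meant.

How it is judged:
On the way:
1. the block lies flat on the bench in the open mouth of the bed, in line with the rails and short of the tongue, ready to be slid in (x of block in the frame of bed between -0.15 and -0.05 m and y of block in the frame of bed between -0.012 and 0.012 m and z of block in the frame of bed below 0.003 m and angle between the x axis of block and the x axis of bed, either way round below 0.2 rad), for 0.2 s.
At the end, for the whole second after the job is handed in: The block lies at rest between the rails, flat on the bench (within 2.5 mm and 0.04 rad), in line with the rails (within 0.08 rad and 4 mm sideways), its origin within 5 mm of the home position along the rails, which it can reach only with the undercut end over the tongue (x of block in the frame of bed between -0.005 and 0.005 m and y of block in the frame of bed between -0.004 and 0.004 m and z of block in the frame of bed below 0.0025 m and angle between block's own z axis and vertical below 0.04 rad and angle between the x axis of block and the x axis of bed, either way round below 0.08 rad and linear speed of block below 0.01 m/s); the robot touches nothing.
It fails at once if the tongue is pressed with over 4 N while the block is between the rails and more than 12 mm short of home, as happens when it is run in or set down the wrong way round (contact force between tongue and anything else above 4 N and x of block in the frame of bed between -0.07 and -0.012 m and y of block in the frame of bed between -0.03 and 0.03 m).
It fails at once if the block is set on top of the tongue the wrong way round (contact force between tongue and anything else above 4 N and z of block in the frame of bed above 0.003 m and x of block in the frame of bed between -0.012 and 0.07 m and y of block in the frame of bed between -0.03 and 0.03 m).
It fails at once if the hammer is moved by more than 25 mm (distance of hammer from where it was at the start of the episode above 0.025 m).
It fails at once if the jar is moved by more than 25 mm (distance of jar from where it was at the start of the episode above 0.025 m).
It fails at once if the ring mandrel is moved by more than 25 mm (distance of mandrel from where it was at the start of the episode above 0.025 m).
It also fails if it takes over 70 s, if anything falls off the work surface, if the arm or the gripper's body presses on something with over 40 N, if the wrist force passes 120 N, or if a joint passes its speed limit or range.

## Working session

There is one attempt and no reset: what is moved stays moved. The work goes in short steps, each a Python script; the robot and the scene stay as the last script left them, time stands still between calls to the robot, and variables do not carry over. Pictures are saved under pics/ and viewed, at most 10 in all, crops included, and the job is handed in when it is done.

```bash
ls; mkdir -p pics; python3 - <<'E'
from cell import arm,planner,observe,cams
import cv2,numpy as np
for n in("top","side"):
    im=cams.capture(n);cv2.imwrite(f"pics/{n}0.png",im)
    c=cams.calibration(n);print(n,c["fx"],c["cx"],c["cy"],np.round(c["extrinsics"],3).tolist())
print(cams.calibration("wrist"));o=observe();print(o)
E
```

```text
pics
top 401.50529534422765 251.63957143880896 191.57164227086605 [[0.008, -0.996, 0.086, 0.43], [-1.0, -0.007, 0.019, -0.095], [-0.019, -0.087, -0.996, 1.283], [0.0, 0.0, 0.0, 1.0]]
side 439.1236102283613 249.11327269287978 187.97625203597863 [[0.705, -0.554, 0.442, -0.139], [-0.709, -0.54, 0.454, -0.763], [-0.013, -0.634, -0.773, 1.224], [0.0, 0.0, 0.0, 1.0]]
{'fx': 297.3186396354542, 'fy': 297.3186396354542, 'cx': 254.24463737026576, 'cy': 193.79982429078726, 'mount': array([[ 4.19892409e-04, -9.64618429e-01, -2.63649598e-01,
         7.61656707e-02],
       [ 9.99999819e-01,  2.91231146e-04,  5.27083690e-04,
        -1.02722565e-03],
       [-4.31651666e-04, -2.63649772e-01,  9.64618376e-01,
        -1.79841551e-01],
       [ 0.00000000e+00,  0.00000000e+00,  0.00000000e+00,
         1.00000000e+00]])}
{'time': 0.1, 'qpos': array([ 1.20903899e+00,  2.76501712e-01,  1.50598525e+00,  1.26792125e-05,
        1.36070656e+00, -1.21014889e-01]), 'dq': array([-0.00014932, -0.00302295, -0.00346251, -0.00024319, -0.00097758,
       -0.00200522]), 'joint_efforts': array([ 2.90847413e-03, -4.05457807e+01, -2.37778902e+01,  7.02997064e-02,
        2.99843517e-02, -5.70766576e-05]), 'eef_pos': array([0.13692239, 0.55793969, 0.20471686]), 'ee_rot': array([-1.97362136e-04,  1.20082034e-01,  9.92763650e-01, -7.75745318e-04]), 'ft_force': array([ 0.12841687,  0.13063516, -0.08442554]), 'ft_torque': array([-0.01501523, -0.02297326, -0.02643425]), 'grasp_force': 0.0, 'finger_gap': 1.001586736378817}
```

View pics/top0.png

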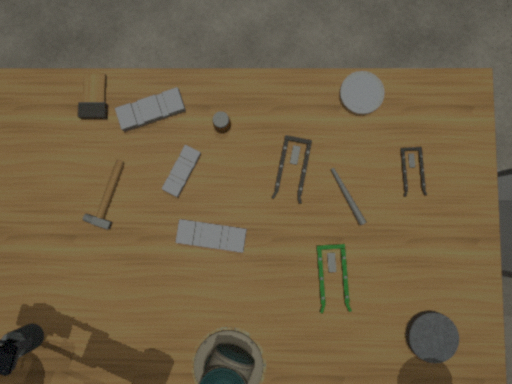

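View pics/side0.png

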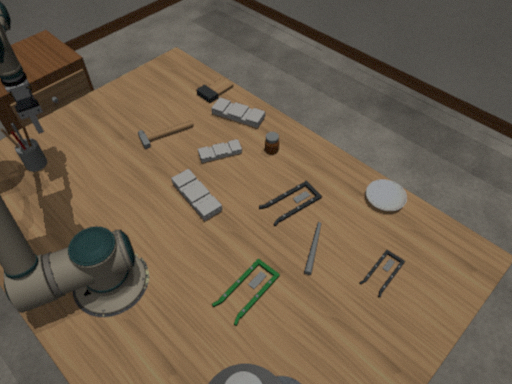

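Top view: the smallest white block is at about (182,171). The larger dark bed is at (292,168), with its mouth towards the bottom of the image (the robot side). The hammer is at (104,195), the jar at (221,122) and the mandrel at (348,197). The side view agrees: block at (220,151), bed at (295,200). Next I'll get coarse positions from the top view and then take wrist close-ups.

```bash
cat > h.py <<'E'
from cell import arm,planner,observe,cams
import cv2,numpy as np
from scipy.spatial.transform import Rotation as R
def quat(phi):   # tool down, closing axis y at world yaw phi
    a=(np.pi/2-phi)/2; return np.array([0,np.sin(a),np.cos(a),0])
def cast(o,d,z):
    d=np.atleast_2d(d); return (o+d*((z-o[2])/d[:,2])[:,None])[:,:2]
def top2w(p,z):
    c=cams.calibration("top");E=np.array(c["extrinsics"]);p=np.atleast_2d(p).astype(float)
    d=np.c_[(p[:,0]-c["cx"])/c["fx"],(p[:,1]-c["cy"])/c["fy"],np.ones(len(p))]
    return cast(E[:3,3],d@E[:3,:3].T,z)
def wrist_shot():
    o=observe();im=cams.capture("wrist");T=np.eye(4);T[:3,3]=o["eef_pos"]
    T[:3,:3]=R.from_quat(o["ee_rot"],scalar_first=True).as_matrix();return im,T
def wr2w(p,T,z):
    c=cams.calibration("wrist");E=T@c["mount"];p=np.atleast_2d(p).astype(float)
    v=(p-[c["cx"],c["cy"]])/c["fx"];r=np.linalg.norm(v,axis=1)+1e-12
    d=np.c_[v*(np.sin(r)/r)[:,None],np.cos(r)]
    return cast(E[:3,3],d@E[:3,:3].T,z)
E
python3 - <<'E'
from h import *
print("block",top2w([[190,148],[172,194],[182,171]],.03).round(3).tolist())
print("bed bar/mouth",top2w([[298,141],[275,197],[300,202],[295,155]],.01).round(3).tolist())
print("jar,hammer,mandrel",top2w([[221,124],[104,195],[333,171],[361,221]],.01).round(3).tolist())
for n,p,phi in (("blk",[0.46,0.09,0.28],np.pi/2-.35),("bed",[0.46,-0.19,0.28],np.pi/2-.2)):
    arm.move_pose(p,quat(phi));im,T=wrist_shot()
    cv2.imwrite(f"pics/{n}.png",im);np.save(f"{n}.npy",T);print(T[:3,3],observe()["qpos"].round(2))
E
```

```text
block [[0.676, 0.126], [0.529, 0.18], [0.602, 0.15]]
bed bar/mouth [[0.704, -0.218], [0.523, -0.144], [0.508, -0.224], [0.659, -0.208]]
jar,hammer,mandrel [[0.759, 0.031], [0.526, 0.402], [0.608, -0.329], [0.449, -0.415]]
[0.45985611 0.09071939 0.27987588] [ 0.05  0.08  1.57  0.    1.49 -1.18]
[ 0.46023193 -0.18894699  0.27997247] [-0.53  0.12  1.52  0.    1.5  -1.9 ]
```

View pics/blk.png

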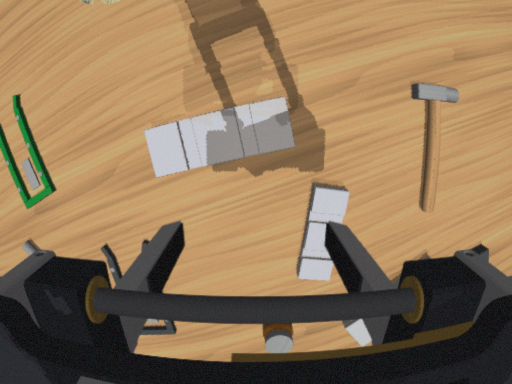

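View pics/bed.png

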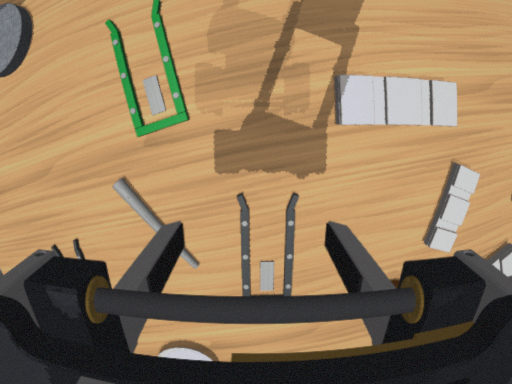

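The first wrist view shows the block at about (322,232), partly behind a finger. The second shows the bed's rails at columns 246 and 290, the mouth near row 197 and the tongue at (267,275). The fingers hide the far part in both, so I'll retake with the TCP further out.

```bash
python3 - <<'E'
from h import *
for n,p,phi in (("bed2",[0.70,-0.21,0.25],np.pi/2-.2),("blk2",[0.71,0.12,0.25],np.pi/2-.35)):
    arm.move_pose(p,quat(phi));arm.wait(.3);im,T=wrist_shot()
    cv2.imwrite(f"pics/{n}.png",im);np.save(f"{n}.npy",T);print(T[:3,3],observe()["qpos"].round(2))
a=cv2.imread("pics/bed2.png");b=cv2.imread("pics/blk2.png")
cv2.imwrite("pics/both.png",np.vstack([a[:300],b[:300]]))
E
```

```text
[ 0.69926887 -0.21027169  0.25130295] [-0.39  0.5   1.04 -0.    1.6  -1.76]
[0.71021616 0.11886161 0.24995696] [ 0.07  0.49  1.07 -0.    1.59 -1.15]
```

View pics/both.png

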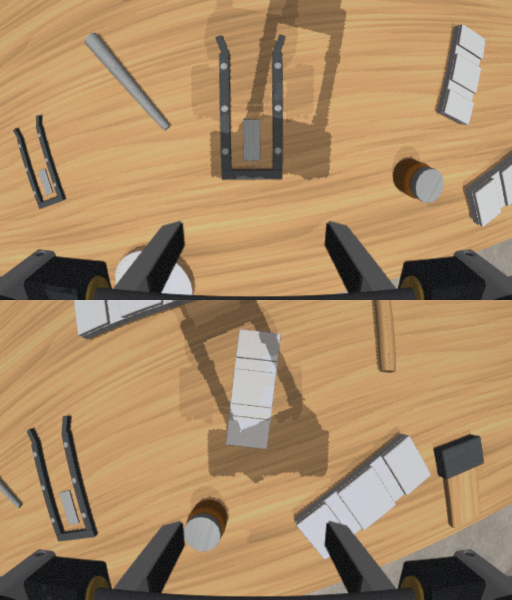

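In the upper half (bed2), the bed has its rails at columns 225 and 279, its bar at row 173 and its tongue at (251,140). In the lower half (blk2), the block is fully visible at about (253,88). Next I'll segment both.

```bash
python3 - <<'E'
from h import *
def mask(n,box,f):
    im=cv2.imread(f"pics/{n}.png");h=cv2.cvtColor(im,cv2.COLOR_BGR2HSV).astype(int)
    m=f(h[...,1],h[...,2]).astype(np.uint8);k=np.zeros_like(m);x0,y0,x1,y1=box;k[y0:y1,x0:x1]=1;return m*k
def rect(P):
    (c,s,a)=cv2.minAreaRect((P*1000).astype(np.float32));return np.round(c,1),np.round(s,1),round(a,1)
T=np.load("blk2.npy")
m=mask("blk2",(210,15,300,165),lambda s,v:(s<60)&(v>90))
m=cv2.morphologyEx(m,cv2.MORPH_CLOSE,np.ones((5,5)));m=cv2.morphologyEx(m,cv2.MORPH_OPEN,np.ones((5,5)))
c=max(cv2.findContours(m,0,1)[0],key=cv2.contourArea)[:,0]
print("block",rect(wr2w(c,T,.03)))
T=np.load("bed2.npy")
m=mask("bed2",(205,25,300,190),lambda s,v:(s<70)&(v<85))
lines=[]
for a,b in((212,238),(266,292)):
    for e in("in","out"):
        pts=[]
        for y in range(62,150,3):
            xs=np.flatnonzero(m[y,a:b])+a
            if len(xs)>3: pts.append(((xs.max()+.5 if (e=="in")==(a<250) else xs.min()-.5),y))
        P=wr2w(pts,T,.014);vx,vy,x0,y0=cv2.fitLine((P*1000).astype(np.float32),cv2.DIST_HUBER,0,.01,.01).ravel()
        s=np.sign(vx);lines.append((s*vx,s*vy,x0,y0));print(a,e,len(pts),"yaw",np.degrees(np.arctan2(s*vy,s*vx)).round(2))
ins=[lines[0],lines[2]]
yaw=np.mean([np.arctan2(l[1],l[0]) for l in lines]);u=np.array([np.cos(yaw),np.sin(yaw)]);n=np.array([-u[1],u[0]])
off=[np.dot(n,l[2:]) for l in lines];print("yaw",yaw,"offsets",np.round(off,1))
# bar far face
pts=[]
for x in range(238,268,2):
    ys=np.flatnonzero(m[160:190,x])+160
    if len(ys): pts.append((x,ys.min()-.5,ys.max()+.5))
pts=np.array(pts)
for k in(1,2):print("bar u",np.round(np.median(wr2w(pts[:,[0,k]],T,.014)*1000@u),1))
t=mask("bed2",(240,115,264,163),lambda s,v:(s<60)&(v>85))
c=max(cv2.findContours(t,0,1)[0],key=cv2.contourArea)[:,0];P=wr2w(c,T,.0045)*1000
print("tongue",rect(P),"u",np.percentile(P@u,[1,99]).round(1),"n",np.percentile(P@n,[1,99]).round(1))
E
```

```text
block (array([603.8, 154.9]), array([ 56. , 159.8]), 63.3)
212 in 19 yaw -11.54
212 out 19 yaw -11.19
266 in 20 yaw -11.21
266 out 20 yaw -10.08
yaw -0.19204101 offsets [-107.4 -120.8  -47.7  -34.5]
bar u 727.4
bar u 740.6
tongue (array([ 659370.3, -207819.1]), array([23029.6, 59424.8]), 78.7) u [657.2 716.7] n [-89.7 -66.5]
```

The block measures 56.0 x 159.8 mm with its centre at (604,155) and a yaw of -26.7°. The inner rail gap is 59.7 mm, the tongue is about 60 x 23 mm, and the bed's origin is at (613.4,-198.4) with yaw -0.192. These agree with the given sizes, so I'll press the ends.

```bash
python3 - <<'E'
from h import *
c=np.array([.6038,.1549]);yb=-.466;d=np.array([np.cos(yb),np.sin(yb)]);q=quat(yb+np.pi/2)
arm.gripper_to(0.0,20)
for nm,s in(("far",1),("near",-1)):
    p=c+s*.070*d
    arm.move_pose([*p,.075],q);arm.servo_line([*p,.036],v=.1);arm.wait(.2)
    f0=observe()["ft_force"][2];log=[]
    for z in np.arange(.034,.0215,-.001):
        arm.servo_line([*p,z],v=.02);arm.wait(.08);o=observe();f=o["ft_force"][2]-f0
        log.append((round(o["eef_pos"][2]*1000,1),round(f,1)))
        if f>8:break
    print(nm,log);arm.servo_line([*p,.075],v=.15)
print(observe()["time"])
E
```

```text
far [(np.float64(34.1), np.float64(-0.5)), (np.float64(33.0), np.float64(0.5)), (np.float64(32.0), np.float64(0.3)), (np.float64(31.0), np.float64(0.6)), (np.float64(30.2), np.float64(1.9)), (np.float64(29.8), np.float64(4.4)), (np.float64(29.7), np.float64(10.7))]
near [(np.float64(34.1), np.float64(0.2)), (np.float64(33.0), np.float64(2.1)), (np.float64(32.0), np.float64(0.0)), (np.float64(31.0), np.float64(0.4)), (np.float64(30.1), np.float64(0.6)), (np.float64(29.0), np.float64(1.5)), (np.float64(28.0), np.float64(2.5)), (np.float64(27.0), np.float64(3.0)), (np.float64(26.0), np.float64(1.9)), (np.float64(25.2), np.float64(4.0)), (np.float64(25.0), np.float64(9.5))]
17.4833
```

The far end is firm and the near end dips about 5 mm, so the near end is the undercut one. It has to point into the bed, away from the robot, so the block needs a half turn. I'll grip it nearer its firm end, turn it and set it in the mouth.

```bash
python3 - <<'E'
from h import *
c=np.array([.6038,.1549]);yb=-.466;d=np.array([np.cos(yb),np.sin(yb)])
B=np.array([.6134,-.1984]);yw=-.192;u=np.array([np.cos(yw),np.sin(yw)])
g=c+.020*d
arm.gripper_to(1.0)
arm.move_pose([*g,.075],quat(yb+np.pi/2));arm.servo_line([*g,.006],v=.12)
arm.gripper_to(0.0,30);o=observe();print("gap mm",o["finger_gap"]*94,o["grasp_force"],o["eef_pos"])
arm.servo_line([*g,.12],v=.15);print("gap mm",observe()["finger_gap"]*94,observe()["grasp_force"])
t=B+u*(-.140);phi=yw+np.pi/2-np.pi
arm.move_pose([*t,.12],quat(phi));o=observe();print(o["qpos"].round(2),o["eef_pos"],o["finger_gap"]*94,o["time"])
arm.wait(.2);im,T=wrist_shot();np.save("held.npy",T);cv2.imwrite("pics/held.png",im)
im=cams.capture("top");cv2.imwrite("pics/top1.png",cv2.resize(im[100:270,160:420],None,fx=2,fy=2))
cv2.imwrite("pics/h2.png",np.vstack([cv2.imread("pics/held.png")[:, :],])[:384])
E
```

```text
gap mm 55.47289170038784 29.989046528935432 [0.62190137 0.14604363 0.00617366]
gap mm 55.9385690071565 29.989363476634026
[-0.48  0.24  1.78  0.    1.12  1.28] [ 0.47608989 -0.17140589  0.11983882] 55.88795512423899 23.6417
```

View pics/held.png

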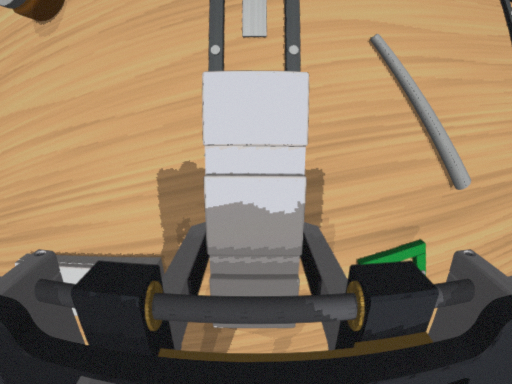

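The held block is level and in line with the bed. It's centred at column 256, and the rails at columns 216 and 293 and the tongue at 255 centre on nearly the same column. Now I'll lower it into the mouth and release.

```bash
python3 - <<'E'
from h import *
B=np.array([.6134,-.1984]);yw=-.192;u=np.array([np.cos(yw),np.sin(yw)]);n=np.array([-u[1],u[0]])
T=np.load("held.npy")
print("rail mid n", ((wr2w([[216.5,50],[293.5,50]],T,.014).mean(0)-B)@n*1000).round(1),"tongue n",((wr2w([[255,20]],T,.0045)[0]-B)@n*1000).round(1))
t=B+u*(-.140)
f0=observe()["ft_force"]
arm.servo_line([*t,.02],v=.12);arm.servo_line([*t,.0066],v=.04);arm.wait(.2);o=observe();print(o["eef_pos"],o["ft_force"]-f0)
arm.gripper_to(1.0);arm.servo_line([*t,.10],v=.15);arm.wait(.3)
r=B+u*(-.115);
im,T=wrist_shot();cv2.imwrite("pics/placed.png",im);np.save("placed.npy",T);print(observe()["time"])
E
```

```text
rail mid n -1.2 tongue n -1.2
[ 0.47591146 -0.17165035  0.00655352] [-0.62462427  0.69012419  0.461359  ]
27.4917
```

View pics/placed.png

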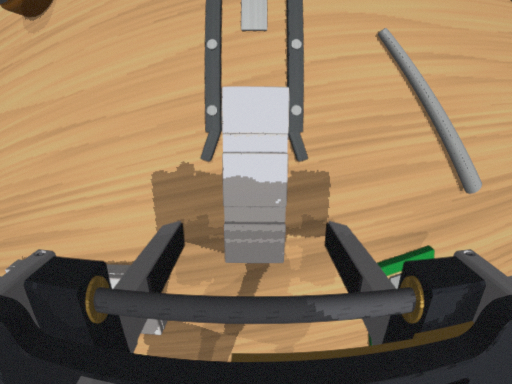

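The block lies flat in the mouth, between the rails and straight, with its front edge at row 87 and short of the tongue. I'll push it low from behind with the fingers closed.

```bash
python3 - <<'E'
from h import *
B=np.array([.6134,-.1984]);yw=-.192;u=np.array([np.cos(yw),np.sin(yw)]);n=np.array([-u[1],u[0]])
P=lambda s,z:[*(B+u*s-.0006*n),z]
arm.gripper_to(0.0,20)
arm.servo_line(P(-.24,.10),v=.15);arm.servo_line(P(-.24,.012),v=.12);arm.wait(.2);f0=observe()["ft_force"]
log=[]
for s in [*np.arange(-.225,-.104,.010),*np.arange(-.103,-.079,.0015)]:
    arm.servo_line(P(s,.012),v=.06);arm.wait(.05);o=observe();f=-(o["ft_force"]-f0)[:2]@u
    log.append((round(((o["eef_pos"][:2]-B)@u)*1000,1),round(float(f),1)))
    if f>(6 if s<-.105 else 14):break
print([(float(a),b) for a,b in log])
s=log[-1][0]/1000
arm.servo_line(P(s-.03,.012),v=.1);arm.servo_line(P(s-.03,.15),v=.2)
arm.servo_line(P(-.02,.22),v=.2);arm.wait(.2)
im,T=wrist_shot();cv2.imwrite("pics/home.png",im);np.save("home.npy",T);print(observe()["time"])
E
```

```text
[(-225.0, 1.1), (-214.9, 0.3), (-204.6, 1.0), (-194.1, 1.3), (-183.9, 0.2), (-173.9, 0.7), (-163.9, 0.4), (-153.9, 1.4), (-143.9, 0.7), (-134.0, 1.3), (-123.8, 0.9), (-113.9, 1.7), (-103.9, 0.5), (-103.1, 2.1), (-102.1, 4.0), (-99.9, 4.3), (-98.2, 2.6), (-96.7, 2.0), (-95.3, 3.4), (-93.8, 3.3), (-92.3, 2.8), (-90.8, 3.2), (-89.3, 4.1), (-88.8, 5.5), (-88.8, 8.4), (-88.9, 10.7), (-88.9, 13.9), (-88.9, 15.3)]
42.525
```

View pics/home.png

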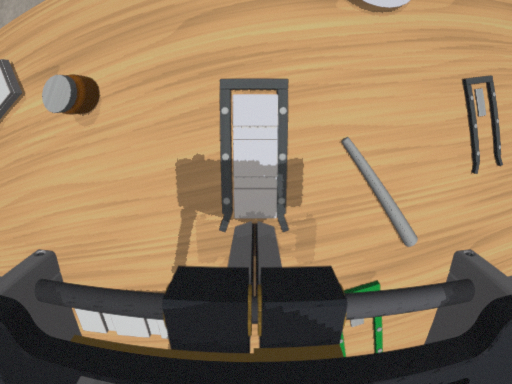

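The block sits between the rails (rows 93–218) with a small gap to the cross bar, as it should when home. The push stopped dead at -88.8 mm, against about -88 mm expected. The jar and mandrel haven't moved, so I'm handing in.

```bash
python3 -c "
from h import *
print(arm.hand_in())"
```

```text
the job is handed in; nothing more can be done
None
```

I handed the job in with the block home against the tongue, after turning it end for end so its undercut end lies over the tongue; the hand-in returned no verdict.

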